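# Load the soldering carrier and fit its hold-down plate

### The arm

A 6-joint arm with a two-finger parallel gripper is mounted at the origin on a cart in front of the work surface, level with it; the furniture and walls round the work are solid. World frame = base frame: x ahead of the robot, y to its left, z up, the work surface at z = 0. Lengths are in m, angles in rad, forces in N, time in s.
With the tool pointing down it reaches from about 0.375 to 0.975 m from the base axis. Payload 3.8 kg.
Tool frame: the origin (TCP) lies midway between the tips of the shut fingers; the grasp point (between the pads) lies 19 mm behind it; z points along the fingers, y is the line along which they close (so a half turn about z gives the same grasp; the last joint's range is limited). The gripper opens to 85 mm and grips with 20 to 120 N. Pads are 22 mm wide; open, the fingers measure 114 mm over their backs; the gripper's body (76 mm by 85 mm) begins 54 mm behind the grasp point. The pads swing forward as they close: fully open they stand 13 mm farther back than shut.
Start: joints at [1.071, 0.264, 1.604, -0, 1.274, -0.037], TCP at [0.301, 0.604, 0.231] pointing down, gripper open.
Joint ranges: [-2.63, 2.63], [-0.94, 2.18], [0.31, 2.57], [-1.31, 4.45], [0, 2.66], [-2.55, 2.55]. Speed limits (rad/s): [2.57, 2.57, 3.14, 3.14, 3.14, 3.14].

### API

Orientations are given as a rotation vector (axis times angle).
In Python, from workcell import bot gives the robot as it stands.
- The arm moves only by the tool step_arm, never from a script. Its argument "motion" is a list of rows, each a list of 5 numbers: the finger opening in cm, from 0 to 8.54, then the shift along the tool's x, y, z in cm, then the turn about the tool's z in degrees. In form: [[claw, dx, dy, dz, twist], ...]. A call has 1 to 20 rows; each row is the pose to reach, as a shift and turn from the pose commanded when the call began, along the tool's axes at that moment; what a row does not reach only later rows make up. A row lasts 1/10 s, in which the tool goes at most 50 mm and 8.59 degrees, less where a joint would pass 70% of its speed; a pose out of reach is approached as far as the arm can. A call with a gripper value outside its range is refused whole. The fingers move at their own pace and stop on an object; "force" is the grip in N (left out, the last holds). Time passes only in rows, so rows that repeat a pose let the fingers close. It gives the time, the measured TCP pose, the force, the opening and the grip force at its end, in the units of the state.
- bot.read_state(): the state, without advancing time (a new reading comes with each control period).
- bot.read_camera(name): name is "scene" or "top" or "wrist"; returns (picture, depth): 400x640x3 uint8, red, green, blue; 400x640 float32, m along the optical axis (not along the pixel's ray), 0 where there is no reading.
- bot.calibration(name): a dict with "mtx" (3x3 intrinsics, pixels), "origin" and "orientation" of the camera in the world; the wrist camera has in their place "T_tool_cam" (4x4, takes a point from camera to tool coordinates, whose origin is the TCP and whose axes are the flange's). Camera axes: x right, y up, looking along -z (the intrinsics and any distortion apply to the point x, -y, -z); pixel columns grow to the right and rows downward; lengths in m; the calibration is good to about 2 mm. A picture is of the moment at which its call begins: read the wrist's pose just before it. calibration takes no time and is no camera call.
- bot.finish_job(): hands the job in; it is judged then, once.
The state is a dict: "time": time; "q": joint angles; "joint_vel": joint speeds; "joint_torque": joint torques, N m; "tool_pos": TCP position; "tcp_rot": TCP orientation; "wrist_force": force on the tool from outside, world axes, zero at the start; "torque": the same for the moment, N m; "width": opening from 0.0 (shut) to 1.0 (fully open); "grip_force": force on a finger pad.
Only numpy, scipy, OpenCV 4.12 (cv2) and the standard library are available. Lean on these libraries where they do the work, as an engineer would, in place of code of your own. Each camera call takes 0.05 s, during which the arm holds its last target. There are 200 camera calls.

### The job

Load the soldering carrier: from the loose parts lying between it and you, stand the blue capacitor, the small blue relay and the transformer upright in its three nests, each fully down in the nest shaped for it; leave the green terminal block and the black heat sink where they lie, for they are soldered by hand later. Then lower the hold-down plate over the loaded nests so that both dowels pass through its end holes and it lies flat on the dowels' shoulders, to keep the parts from floating up in the solder.

Things in the scene. Friction and masses are not known exactly. Their poses are not given: they have to be found in the camera images.
- capacitor (a point): Blue round electrolytic can with a pale silvery top, standing upright, 25 mm diameter, 43 mm tall, about 45 g. The point is its centre, half-way up (21.5 mm above its foot); z is its axis. It belongs in the round nest.
- relay (a point): Small blue box with a black foot, standing upright, 13 mm (x) by 29 mm (y) by 28 mm (z) tall, about 25 g; the point is its centre, half-way up (14 mm above its foot). Take it across its x. It belongs in the small oblong nest, its long side along the nest's long side, either way round.
- transformer (a point): Transformer standing upright: grey iron core 20 (x) by 48 (y) by 41 mm tall; yellow winding through it, 38 mm wide over all (x), 28 mm (y), 7 to 33 mm above the foot; 0.2 to 0.35 kg. The point is its centre, half-way up (20.5 mm above its foot). Take it across x, over the winding. It belongs in the large oblong nest, its y along the nest's long side, either way round.
- plate_handle (a point): Handle bar of the hold-down plate, which lies flat on the bench: bright steel, 52 (x) by 242 (y) by 5 mm, 0.2 to 0.33 kg. Point: centre of the black bar, 30 mm above the plate's underside; the bar is 14 mm wide (x), 70 mm long (y), 12 mm high, open beneath. Dowel holes of 12.4 mm at y = +110 and -110 mm on the midline (20 mm sight holes at +66 and -66 mm). Fits either way round.
- carrier: Soldering carrier, fixed: dark steel base 62 (x) by 242 (y) by 8 mm; point: centre of its underside, on the bench. Three grey nest blocks stand on it in any order at y = -66, 0, +66 mm. At y = +110 and -110 mm stand 17 mm posts, shoulders 58 mm above the bench, each with a 10 mm dowel, tapering from 67 mm to its tip at 75 mm. Fitted, the plate's handle point is 88 mm above this point.
- nest_round_floor (a point): Nest for the capacitor: grey block 56 mm (x) by 65 mm (y) with a round black-floored pocket of 32 mm diameter, 13 mm deep with a 5 mm 45 degree lead-in round its mouth. The point is the middle of the pocket's floor, 13 mm above the bench; its axes are those of the carrier.
- nest_large_floor (a point): Nest for the transformer: grey block 56 mm (x) by 65 mm (y) with an oblong black-floored pocket 44 mm (x) by 54 mm (y), 14 mm deep with a 5 mm 45 degree lead-in. The point is the middle of the pocket's floor, 15 mm above the bench; its axes are those of the carrier.
- nest_small_floor (a point): Nest for the relay: taller grey block 56 mm (x) by 65 mm (y) with an oblong black-floored pocket 19 mm (x) by 35 mm (y), 11 mm deep with a 5 mm 45 degree lead-in. The point is the middle of the pocket's floor, 28 mm above the bench; its axes are those of the carrier.
- terminal_block (a point): Green terminal block, 13 mm (x) by 32 mm (y) by 18 mm tall; the point is its centre, 9 mm above its foot. No nest is for it: it stays where it lies.
- heat_sink (a point): Black finned heat sink, 35 mm (x) by 40 mm (y) by 26 mm tall; the point is its centre, 13 mm above its foot. No nest is for it: it stays where it lies.
Things that resemble listed ones, but are neither listed nor needed, are in the scene too. Of the things that look like the part that bears capacitor, the larger one is meant. Several things look just like the part that bears relay: the one meant starts farthest to the robot's right.

How it is judged:
By the outcome, as a careful person would: the job done as asked, in the order asked, and still so for the second after the job is handed in, with the robot touching nothing.
It also fails if it takes over 99 s, if anything falls off the work surface, if the arm or the gripper's body presses on something with over 40 N, if the wrist force passes 120 N, or if a joint passes its speed limit or range.

## Working session

There is one attempt and no reset: what is moved stays moved. The work goes in short steps, Python scripts to look and compute and a tool call to move; the robot and the scene stay as the last step left them, time stands still between calls to the robot, and variables do not carry over. Pictures are saved under pics/ and viewed, at most 14 in all, crops included, and the job is handed in when it is done.

Besides the shell and the picture viewer there is one more tool, called after "Emit:" as name(argument=value, ...) on one line, values as JSON. step_arm: Moves the arm, as the interface text tells. Its arguments: {"type":"object","properties":{"motion":{"type":"array","items":{"type":"array","items":{"type":"number"}}},"force":{"type":"number"}},"required":["motion"]}

```bash
mkdir -p pics; cat > h.py <<'E'
import numpy as np, cv2
from workcell import bot
from scipy.spatial.transform import Rotation as R
def save(n,im): cv2.imwrite('pics/'+n+'.png',im[:,:,::-1])
def campose(name,st=None):
    c=bot.calibration(name)
    if 'T_tool_cam' in c:
        T=np.eye(4);T[:3,:3]=R.from_rotvec(st['tcp_rot']).as_matrix();T[:3,3]=st['tool_pos']
        T=T@np.array(c['T_tool_cam']);return np.array(c['mtx']),T
    T=np.eye(4);o=np.array(c['orientation'],float)
    T[:3,:3]=o if o.shape==(3,3) else R.from_rotvec(o).as_matrix();T[:3,3]=c['origin'];return np.array(c['mtx']),T
def cloud(d,K,T):
    v,u=np.mgrid[:d.shape[0],:d.shape[1]]
    P=np.stack([(u-K[0,2])/K[0,0]*d,-(v-K[1,2])/K[1,1]*d,-d],-1)
    W=P@T[:3,:3].T+T[:3,3];W[d==0]=np.nan;return W
def onz(u,v,z,K,T):
    r=T[:3,:3]@np.array([(u-K[0,2])/K[0,0],-(v-K[1,2])/K[1,1],-1]);o=T[:3,3]
    return o+r*(z-o[2])/r[2]
E
python3 - <<'E'
from h import *
for n in('scene','top'):
    print(bot.calibration(n))
    im,d=bot.read_camera(n);save(n,im);np.savez(''+n,im=im,d=d)
print(bot.calibration('wrist'));print(bot.read_state())
E
```

```text
{'mtx': array([[459.13218893,   0.        , 323.36319846],
       [  0.        , 459.13218893, 200.62944397],
       [  0.        ,   0.        ,   1.        ]]), 'origin': array([0.08956539, 0.30808139, 0.66710777]), 'orientation': array([ 0.3568224 , -0.91672026, -2.20824603])}
{'mtx': array([[437.92925551,   0.        , 320.43009141],
       [  0.        , 437.92925551, 192.09072588],
       [  0.        ,   0.        ,   1.        ]]), 'origin': array([ 0.32604775, -0.09787951,  0.88874679]), 'orientation': array([ 0.18103673, -0.17089365, -1.49735156])}
{'mtx': array([[286.23816422,   0.        , 315.19658117],
       [  0.        , 286.23816422, 198.52941874],
       [  0.        ,   0.        ,   1.        ]]), 'T_tool_cam': array([[ 3.03594111e-04,  9.50268101e-01,  3.11432888e-01,
         7.90193750e-02],
       [ 9.99999954e-01, -2.92913044e-04, -8.10709987e-05,
        -4.67741906e-04],
       [ 1.41835713e-05,  3.11432898e-01, -9.50268146e-01,
        -1.42904304e-01],
       [ 0.00000000e+00,  0.00000000e+00,  0.00000000e+00,
         1.00000000e+00]])}
{'time': 0.1, 'q': array([ 1.07109325e+00,  2.64689035e-01,  1.60529381e+00,  3.33439312e-06,
        1.27373634e+00, -3.68906516e-02]), 'joint_vel': array([ 0.00175345, -0.00198123, -0.00324437, -0.00093613, -0.00157952,
        0.00027309]), 'joint_torque': array([ 1.14100261e-03, -5.16706610e+01, -3.68589771e+01, -3.28353656e-05,
        6.19220256e-03,  3.67604298e-05]), 'tool_pos': array([0.30102385, 0.60337725, 0.23004855]), 'tcp_rot': array([-0.72038434, -3.05729938,  0.00321894]), 'wrist_force': array([ 0.13651938,  0.01699275, -0.8371543 ]), 'torque': array([-0.00773835,  0.0173073 ,  0.00792085]), 'grip_force': 0.0, 'width': 0.9992369902939856}
```

View pics/scene.png

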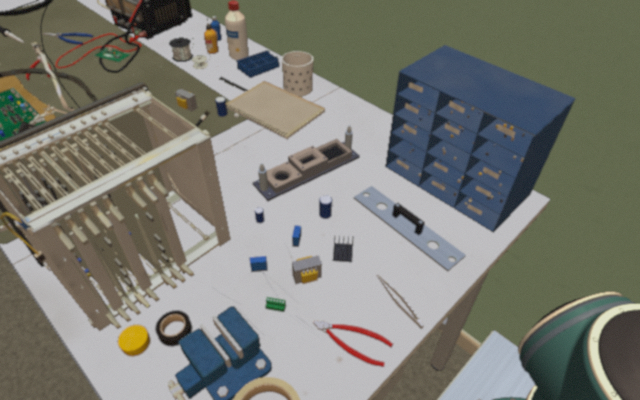

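View pics/top.png

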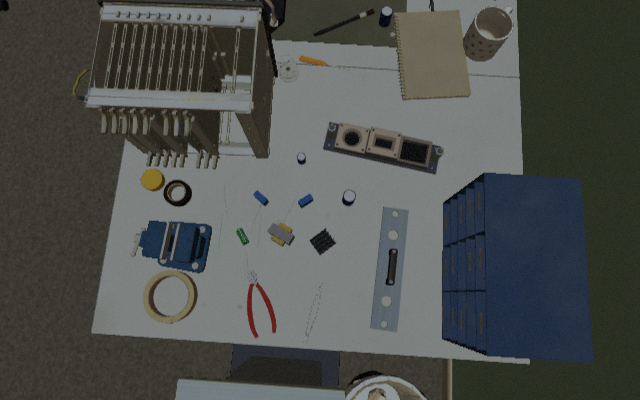

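The scene has the large capacitor at top-pixel (349,197), relays at (305,201) and (260,198), the transformer at (281,233) and the plate at (391,268). The carrier runs from (331,127) to (439,152), with nests in order round, small, large. Next I convert these to positions.

```bash
python3 - <<'E'
from h import *
f=np.load('top.npz');im,d=f['im'],f['d'];K,T=campose('top');W=cloud(d,K,T)
for n,u,v in [('bench',330,180),('cap',349,193),('relayR',305,200),('relayL',260,197),('trafo',281,233),('plate',391,230),('bar',391,268),('postL',331,127),('postR',439,152),('round',352,138),('small',383,143),('large',415,150),('smallcap',301,155),('sink',323,241),('green',242,236),('vise',180,245),('cab',520,250),('hole',394,214),('hole',383,323)]:
    print(n,W[v,u].round(4))
c=im[90:340,220:460];cv2.imwrite('pics/topc.png',cv2.resize(c[:,:,::-1],None,fx=2.4,fy=2.4,interpolation=cv2.INTER_CUBIC))
# components above bench
h=W[:,:,2];m=((h>0.010)&(h<0.12)).astype(np.uint8)
n,l,s,ce=cv2.connectedComponentsWithStats(m)
for i in range(1,n):
    if s[i,4]>40 and s[i,4]<6000:
        p=W[l==i];z=np.nanpercentile(p[:,2],95);q=p[p[:,2]>z-0.006]
        r=cv2.minAreaRect((q[:,:2]*1000).astype(np.float32));print(ce[i].round(),s[i,4],'z',z.round(3),np.array(r[0]).round(1),np.array(r[1]).round(1),round(r[2],1))
E
```

```text
bench [ 0.5572 -0.1035  0.0012]
cap [ 0.5218 -0.1423  0.0451]
relayR [ 0.5049 -0.0559  0.0304]
relayL [0.506  0.0353 0.0261]
trafo [ 0.434  -0.0149  0.0431]
plate [ 4.605e-01 -2.342e-01  3.000e-04]
bar [ 0.3817 -0.2312  0.0344]
postL [ 0.6482 -0.0983  0.0692]
postR [ 0.612  -0.3142  0.0644]
round [ 0.6479 -0.144   0.0151]
small [ 0.636  -0.2078  0.0293]
large [ 0.6301 -0.277   0.0152]
smallcap [ 0.5982 -0.0407  0.0312]
sink [ 0.4262 -0.0972  0.0233]
green [0.4262 0.065  0.0161]
vise [0.3939 0.1621 0.0899]
cab [ 0.4076 -0.3898  0.2368]
hole [ 0.494  -0.2393  0.0007]
hole [ 0.2772 -0.2241  0.0007]
[272.  11.] 535 z 0.09 [901.2  46.1] [ 5.2 15.2] 2.2
[560.  90.] 5366 z 0.115 [ 744.5 -557.6] [382.    4.7] 0.0
[385.  16.] 193 z 0.047 [ 933.2 -202.7] [23.2 23.2] 34.4
[359.  16.] 65 z 0.016 [ 937.8 -143.4] [10.5 47.4] 32.3
[331.  28.] 102 z 0.015 [908.3 -84. ] [ 9.4 80.6] 29.5
[210. 135.] 3742 z 0.114 [626.8 114.7] [155.  328.7] 37.6
[221.  71.] 859 z 0.115 [738.  135.9] [37.6 94.6] 66.4
[245.  62.] 364 z 0.116 [775.1  77.4] [ 3.7 28.8] 2.7
[311.  60.] 94 z 0.015 [823.3 -45.2] [54.3 11.9] 7
[... 311 characters left out ...]
5 207. ] [52.9 51.6] 2.1
[260. 198.] 108 z 0.031 [505.6  35. ] [29.  11.5] 49.3
[349. 197.] 159 z 0.045 [ 516.1 -142.7] [24.  24.2] 29.8
[457. 269.] 2386 z 0.098 [ 389.8 -346.1] [ 17.2 269.1] 89.9
[305. 201.] 111 z 0.032 [505.7 -56. ] [12.5 28.3] 37.8
[175. 244.] 3029 z 0.091 [399.9 184.8] [90.5 67.4] 86.1
[281. 234.] 419 z 0.043 [431.1 -11.5] [48.2 26.7] 62.3
[242. 236.] 100 z 0.021 [426.5  65.4] [31.3 10.8] 34.2
[392. 267.] 294 z 0.039 [ 384.3 -233. ] [14.1 68.8] 85.7
[169. 297.] 1090 z 0.028 [300.5 192.2] [97.4 97.5] 23.9
[262. 296.] 209 z 0.014 [308.7  14.2] [116.7  17.1] 35.4
[250. 313.] 148 z 0.014 [280.9  33.8] [91.5 12.4] 13.7
[577. 381.] 1305 z 0.115 [ 215.5 -558.1] [ 3.7 58.7] 89.7
```

View pics/topc.png

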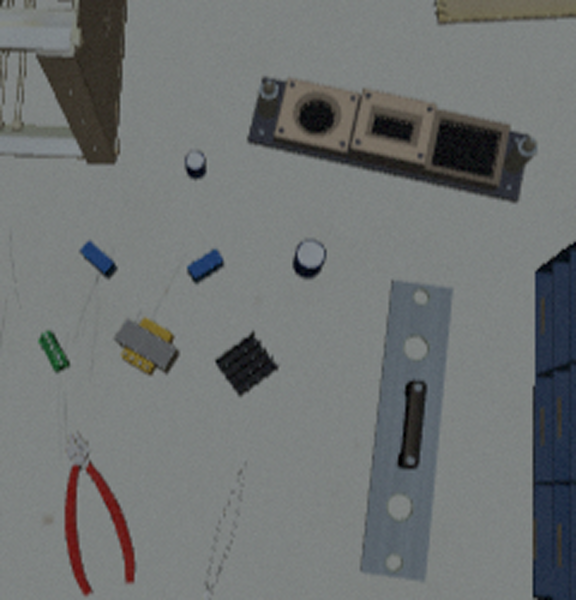

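```bash
cat >> h.py <<'E'
def goto(x,y,z,ang=None,st=None):
    st=st or bot.read_state();M=R.from_rotvec(st['tcp_rot']).as_matrix()
    s=M.T@(np.array([x,y,z])-st['tool_pos'])*100
    cur=np.degrees(np.arctan2(M[1,1],M[0,1]))
    tw=0 if ang is None else cur-ang
    print('t',round(st['time'],2),'tcp',st['tool_pos'].round(4),'closing',cur.round(2),'tilt',M[2,2].round(5),'w',round(st['width'],3),'| shift cm',s.round(2),'twist',round((tw+180)%360-180,2))
E
python3 -c "
from h import *
goto(.47,-.10,.30,-9.2)"
```

```text
t 0.1 tcp [0.301  0.6034 0.23  ] closing 63.48 tilt -1.0 w 0.999 | shift cm [-46.52 -55.41  -6.88] twist 72.68
```

Emit:
step_arm(motion=[[8.5,0,0,-5,0],[8.5,-46.5,-55.4,-6.9,72.7],[8.5,-46.5,-55.4,-6.9,72.7],[8.5,-46.5,-55.4,-6.9,72.7],[8.5,-46.5,-55.4,-6.9,72.7],[8.5,-46.5,-55.4,-6.9,72.7],[8.5,-46.5,-55.4,-6.9,72.7],[8.5,-46.5,-55.4,-6.9,72.7],[8.5,-46.5,-55.4,-6.9,72.7],[8.5,-46.5,-55.4,-6.9,72.7],[8.5,-46.5,-55.4,-6.9,72.7],[8.5,-46.5,-55.4,-6.9,72.7],[8.5,-46.5,-55.4,-6.9,72.7],[8.5,-46.5,-55.4,-6.9,72.7],[8.5,-46.5,-55.4,-6.9,72.7],[8.5,-46.5,-55.4,-6.9,72.7],[8.5,-46.5,-55.4,-6.9,72.7],[8.5,-46.5,-55.4,-6.9,72.7],[8.5,-46.5,-55.4,-6.9,72.7]])

```text
time: 2.0
tool_pos: [0.4697, -0.0983, 0.2999]
tcp_rot: [-2.391, -2.036, 0.0]
wrist_force: [-0.5, 0.3, -0.4]
width: 0.993
grip_force: 0.0
```

```bash
cat >> h.py <<'E'
def wrist(n):
    st=bot.read_state();im,d=bot.read_camera('wrist');save(n,im);K,T=campose('wrist',st);W=cloud(d,K,T)
    np.savez(n,im=im,d=d,W=W,K=K,T=T);return im,d,W,K,T
def comps(W,lo=.010,hi=.12,x=(.25,.72),y=(-.36,.1)):
    h=W[:,:,2];m=((h>lo)&(h<hi)&(W[:,:,0]>x[0])&(W[:,:,0]<x[1])&(W[:,:,1]>y[0])&(W[:,:,1]<y[1])).astype(np.uint8)
    n,l,s,ce=cv2.connectedComponentsWithStats(m)
    for i in range(1,n):
        if s[i,4]>60:
            p=W[l==i];z=np.nanpercentile(p[:,2],95);q=p[p[:,2]>z-0.005]
            r=cv2.minAreaRect((q[:,:2]*1000).astype(np.float32));print(ce[i].round(),s[i,4],'z',z.round(4),np.array(r[0]).round(1),np.array(r[1]).round(1),round(r[2],1))
E
python3 - <<'E'
from h import *
goto(.516,-.143,.1,-9.2)
o=wrist('w1');comps(o[2]);print(np.nanmedian(o[2][:,:,2][abs(o[2][:,:,2])<.006]))
E
```

```text
t 2.0 tcp [ 0.4697 -0.0983  0.2999] closing -9.17 tilt -1.0 w 0.993 | shift cm [-3.69  5.3  19.98] twist 0.03
[441.  34.] 2155 z 0.1161 [654.9  29.2] [ 24.2 127.6] 80.1
[265.  48.] 235 z 0.0196 [428.3  61.3] [31.5  8.8] 34.1
[327.  61.] 251 z 0.0294 [507.1  32.3] [29.2 12.3] 52.5
[187.  97.] 621 z 0.0129 [303.9  18.1] [120.4  49. ] 16.1
[281. 108.] 868 z 0.0415 [432.5 -14.7] [47.8 26.9] 62.8
[397. 109.] 161 z 0.03 [596.4 -43.9] [16.  16.6] 78.5
[336. 130.] 193 z 0.0297 [507.1 -59.1] [11.8 28.2] 37.1
[433. 202.] 4804 z 0.0405 [ 642.3 -167.9] [149.7  56.4] 80.6
[294. 157.] 74 z 0.0267 [440.2 -88.7] [ 1.4 39. ] 40.5
[290. 161.] 78 z 0.0269 [433.6 -93.9] [ 1.6 38.4] 39.9
[287. 166.] 84 z 0.027 [427.2 -99.1] [ 1.5 39.6] 40.0
[283. 170.] 86 z 0.0268 [ 420.9 -104.2] [ 1.6 38.5] 40.3
[280. 174.] 89 z 0.0272 [ 414.9 -110.4] [ 1.8 37.8] 40.3
[352. 188.] 309 z 0.0436 [ 518.1 -145.6] [24.  24.3] 18.8
[278. 253.] 486 z 0.0371 [ 386.3 -235.7] [13.8 69.6] 85.8
[300. 328.] 3168 z 0.0975 [ 412.5 -351. ] [227.   20.1] 0.7
[344. 301.] 70 z 0.0428 [ 479.7 -338.2] [ 2.3 29.2] 90.0
[291. 308.] 69 z 0.0427 [ 390.8 -338.5] [ 2.8 29.4] 87.8
[241. 312.] 64 z 0.0434 [ 303.8 -331.6] [29.2  2.2] 0.2
[292. 328.] 88 z 0.0888 [ 395.4 -338.1] [28.2  2.1] 0.1
0.00020088158172726356
```

View pics/w1.png

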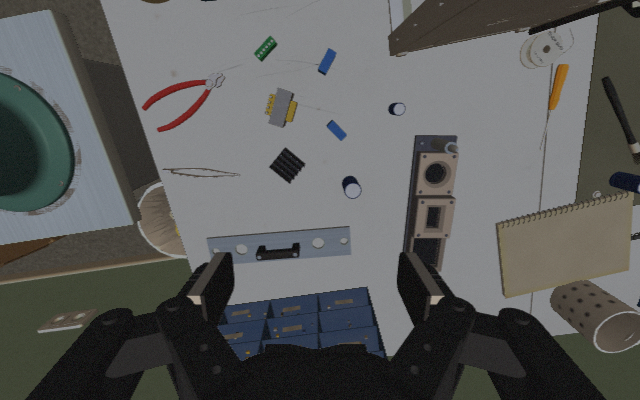

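The wrist view shows the capacitor at (352,188), relay (336,130), transformer (281,108), carrier (435,200) and plate (280,245). Heights and sizes match the listed ones. I take the capacitor first.

Emit:
step_arm(motion=[[6.5,-3.9,5.5,5,0],[6.5,-3.9,5.5,10,0],[6.5,-3.9,5.5,15,0],[6.5,-3.9,5.5,20,0],[6.5,-3.9,5.5,24,0],[6.5,-3.9,5.5,26,0],[6.5,-3.9,5.5,28.3,0],[6.5,-3.9,5.5,28.3,0],[6.5,-3.9,5.5,28.3,0],[2,-3.9,5.5,28.3,0],[2,-3.9,5.5,28.3,0],[2,-3.9,5.5,28.3,0],[2,-3.9,5.5,28.3,0],[2,-3.9,5.5,28.3,0],[2,-3.9,5.5,28.3,0],[2,-3.9,5.5,28.3,0]], force=30)

```text
time: 3.65
tool_pos: [0.5196, -0.147, 0.0193]
tcp_rot: [2.391, 2.034, 0.003]
wrist_force: [-0.6, 0.8, 7.1]
width: 0.279
grip_force: 29.4
```

```bash
python3 - <<'E'
from h import *
f=np.load('w1.npz');W=f['W'];goto(.518,-.1456,.12,-9.2)
# crop carrier
im=f['im'][125:290,395:475];cv2.imwrite('pics/w1c.png',cv2.resize(im[:,:,::-1],None,fx=3.6,fy=3.6,interpolation=cv2.INTER_CUBIC))
d=np.load('top.npz')
E
```

```text
t 3.65 tcp [ 0.5196 -0.147   0.0193] closing -9.23 tilt -1.0 w 0.279 | shift cm [  0.11  -0.15 -10.07] twist -0.03
```

Emit:
step_arm(motion=[[2,0,0,-2,0],[2,0,0,-6,0],[2,0,0,-10,0],[2,0,0,-14,0],[2,0,6,-15,0],[2,0,11,-15,0],[2,-3,11,-15,0],[2,-3,11,-15,0],[2,-3,11,-15,0],[2,-3,11,-15,0]])

```text
time: 4.65
tool_pos: [0.621, -0.1934, 0.1669]
tcp_rot: [-2.392, -2.034, 0.001]
wrist_force: [-1.2, 0.3, -0.3]
width: 0.277
grip_force: 29.8
```

```bash
python3 - <<'E'
from h import *
goto(.645,-.147,.12,-9.2)
im,d,W,K,T=wrist('w2');comps(W,.024,.06,x=(.55,.72),y=(-.36,-.08));comps(W,.045,.09,x=(.55,.72),y=(-.36,-.08))
E
```

```text
t 4.65 tcp [ 0.621  -0.1934  0.1669] closing -9.24 tilt -1.0 w 0.277 | shift cm [4.96 1.63 4.69] twist -0.04
[334.  86.] 245 z 0.0593 [ 653.  -102.5] [16.2 16.2] 40.5
[333. 169.] 6019 z 0.0399 [ 635.5 -210.9] [65.2 55.7] 80.6
[331. 300.] 249 z 0.0588 [ 617.9 -317.6] [14.4 16.1] 83.2
[335.  85.] 363 z 0.0749 [ 652.9 -102.6] [6.7 7.5] 37.1
[330. 306.] 326 z 0.0734 [ 617.7 -318.6] [8.  7.2] 12.4
```

View pics/w2.png

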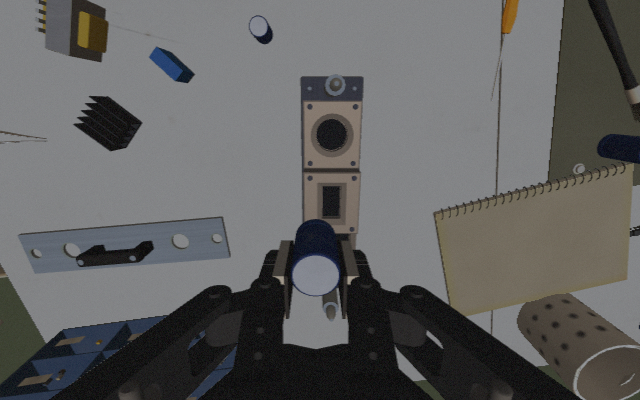

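The view shows the round nest at (331,134), small at (331,202), the large one behind the gripper, and dowels at (335,85) and (330,306). Carrier centre ≈ (0.6354,-0.2108), yaw -9.3°. Now I place the capacitor.

Emit:
step_arm(motion=[[2,3,1,0,0],[2,5,1.7,2,0],[2,5,1.7,6,0],[2,5,1.7,9,0],[2,5,1.7,10,0],[2,5,1.7,11,0],[2,5,1.7,12,0],[2,5,1.7,12.6,0],[2,5,1.7,13.1,0],[2,5,1.7,13.4,0],[2,5,1.7,13.4,0],[2,5,1.7,13.4,0]])

```text
time: 5.9
tool_pos: [0.647, -0.1474, 0.0337]
tcp_rot: [2.392, 2.035, 0.001]
wrist_force: [-0.4, 0.5, -0.9]
width: 0.274
grip_force: 29.8
```

Emit:
step_arm(motion=[[2,0,0,0.1,0],[4.5,0,0,0.1,0],[4.5,0,0,0.1,0],[4.5,0,0,0.1,0],[4.5,0,0,-3,0],[4.5,0,0,-8,0],[4.5,0,0,-13,0],[4.5,0,0,-15,0],[4.5,0,0,-15,0],[4.5,0,0,-15,0]])

```text
time: 6.9
tool_pos: [0.6468, -0.1472, 0.1836]
tcp_rot: [2.392, 2.035, 0.001]
wrist_force: [-0.6, -0.2, -0.1]
width: 0.527
grip_force: 0.0
```

```bash
python3 - <<'E'
from h import *
im,d,W,K,T=wrist('w3')
comps(W,.045,.09,x=(.55,.72),y=(-.36,-.08))
goto(.507,-.0585,.16,37.3)
E
```

```text
[313. 142.] 273 z 0.075 [ 652.9 -102.4] [7.1 7.1] 81.1
[316. 187.] 527 z 0.0566 [ 648.6 -146.6] [25.  23.8] 81.2
[313. 332.] 288 z 0.0735 [ 618.1 -317.7] [6.1 8.1] 74.8
t 6.95 tcp [ 0.6458 -0.147   0.1819] closing -9.21 tilt -1.0 w 0.528 | shift cm [  6.51 -15.11   2.22] twist -46.51
```

Emit:
step_arm(motion=[[4.5,6.5,-15.1,2.2,-46.5],[4.5,6.5,-15.1,2.2,-46.5],[4.5,6.5,-15.1,2.2,-46.5],[4.5,6.5,-15.1,2.2,-46.5],[4.5,6.5,-15.1,2.2,-46.5],[4.5,6.5,-15.1,2.2,-46.5],[4.5,6.5,-15.1,2.2,-46.5],[4.5,6.5,-15.1,2.2,-46.5],[4.5,6.5,-15.1,2.2,-46.5]])

```text
time: 7.85
tool_pos: [0.5075, -0.0589, 0.1602]
tcp_rot: [-1.396, -2.812, 0.001]
wrist_force: [-0.8, 0.5, -0.1]
width: 0.527
grip_force: 0.0
```

```bash
python3 - <<'E'
from h import *
im,d,W,K,T=wrist('w4')
comps(W,.01,.05,x=(.35,.58),y=(-.13,.1))
goto(.507,-.0585,.014,37.3)
E
```

```text
[326.  27.] 537 z 0.0195 [428.4  61.7] [31.5  8.9] 33.3
[280. 106.] 1958 z 0.0413 [432.1 -14.4] [48.  26.7] 62.6
[374. 111.] 506 z 0.0294 [506.8  32.4] [28.8 12.6] 52.1
[228. 169.] 239 z 0.0266 [426.9 -98.8] [ 1.8 38.8] 40.5
[236. 169.] 229 z 0.0267 [433.4 -93.7] [ 1.7 40. ] 40.5
[244. 168.] 205 z 0.0267 [439.8 -88.1] [ 1.7 39.4] 40.5
[216. 170.] 537 z 0.0266 [ 417.6 -106.7] [10.  40.1] 40.1
[315. 185.] 398 z 0.0294 [506.9 -58.7] [12.  29.2] 37.5
t 7.9 tcp [ 0.5077 -0.0589  0.1605] closing 37.22 tilt -1.0 w 0.53 | shift cm [ 0.06 -0.02 14.65] twist -0.08
```

Emit:
step_arm(motion=[[4.5,0,0,5,0],[4.5,0,0,9,0],[4.5,0,0,12,0],[4.5,0,0,13.5,0],[4.5,0,0,14.6,0],[4.5,0,0,14.6,0],[4.5,0,0,14.6,0],[1,0,0,14.6,0],[1,0,0,14.6,0],[1,0,0,14.6,0],[1,0,0,14.6,0],[1,0,0,14.6,0],[1,0,0,14.6,0],[1,0,0,14.6,0]], force=30)

```text
time: 9.3
tool_pos: [0.5092, -0.0591, 0.0166]
tcp_rot: [1.394, 2.813, 0.001]
wrist_force: [-1.5, 0.2, 6.8]
width: 0.134
grip_force: 31.2
```

```bash
python3 - <<'E'
from h import *
goto(.6355,-.2109,.18,-9.3)
E
```

```text
t 9.3 tcp [ 0.5092 -0.0591  0.0166] closing 37.28 tilt -1.0 w 0.134 | shift cm [-19.76   0.88 -16.31] twist 46.58
```

Emit:
step_arm(motion=[[1,0,0,-2,0],[1,0,0,-7,0],[1,0,0,-12,0],[1,0,0,-16.3,0],[1,-19.8,0.9,-16.3,46.6],[1,-19.8,0.9,-16.3,46.6],[1,-19.8,0.9,-16.3,46.6],[1,-19.8,0.9,-16.3,46.6],[1,-19.8,0.9,-16.3,46.6],[1,-19.8,0.9,-16.3,46.6],[1,-19.8,0.9,-16.3,46.6],[1,-19.8,0.9,-16.3,46.6],[1,-19.8,0.9,-16.3,46.6]])

```text
time: 10.6
tool_pos: [0.635, -0.2106, 0.1783]
tcp_rot: [-2.393, -2.036, 0.0]
wrist_force: [0.5, 0.3, 0.0]
width: 0.142
grip_force: 30.4
```

```bash
python3 - <<'E'
from h import *
im,d,W,K,T=wrist('w5')
comps(W,.15,.23,x=(.55,.72),y=(-.25,-.17))
comps(W,.045,.09,x=(.55,.72),y=(-.36,-.08))
goto(.6355,-.2109,.0445,-9.3)
E
```

```text
[315. 273.] 6166 z 0.2289 [ 635.7 -210.3] [26.3 77.6] 80.8
[315.  67.] 355 z 0.075 [ 652.7 -102.4] [6.8 7.2] 79.9
[317. 121.] 626 z 0.0567 [ 648.2 -146.9] [24.5 24.4] 80.6
[315. 291.] 186 z 0.0746 [ 617.5 -318.6] [7.4 5.2] 2.0
t 10.65 tcp [ 0.635  -0.2106  0.1784] closing -9.24 tilt -1.0 w 0.137 | shift cm [-0.02  0.05 13.39] twist 0.06
```

View pics/w5.png

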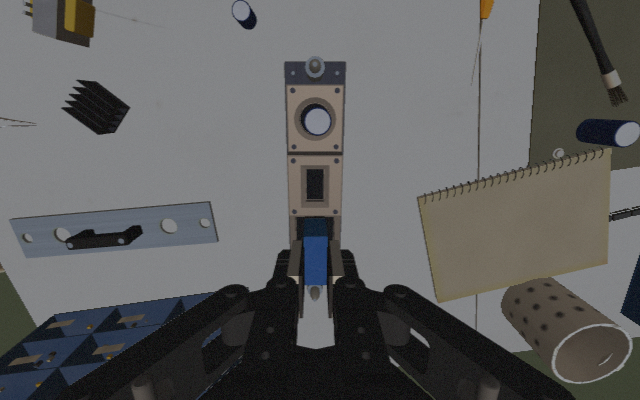

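The relay is held straight at (315,258), over the small nest's axis. I lower it.

Emit:
step_arm(motion=[[1,-0.1,0,5,0],[1,-0.1,0,9,0],[1,-0.1,0,10.5,0],[1,-0.1,0,11.2,0],[1,-0.1,0,11.9,0],[1,-0.1,0,12.4,0],[1,-0.1,0,12.9,0],[1,-0.1,0,13.3,0],[1,-0.1,0,13.3,0],[1,-0.1,0,13.3,0]])

```text
time: 11.65
tool_pos: [0.6352, -0.212, 0.0456]
tcp_rot: [2.394, 2.033, 0.0]
wrist_force: [0.7, 0.8, 0.7]
width: 0.14
grip_force: 30.4
```

Emit:
step_arm(motion=[[1,0,0,0.1,0],[3.5,0,0,0.1,0],[3.5,0,0,0.1,0],[3.5,0,0,0.1,0],[3.5,0,0,-3,0],[3.5,0,0,-8,0],[3.5,0,0,-13,0],[3.5,0,0,-13,0],[3.5,0,0,-13,0]])

```text
time: 12.55
tool_pos: [0.6366, -0.2125, 0.1784]
tcp_rot: [2.391, 2.031, 0.004]
wrist_force: [-0.3, -0.2, 0.4]
width: 0.407
grip_force: 0.0
```

```bash
python3 - <<'E'
from h import *
im,d,W,K,T=wrist('w6')
comps(W,.045,.09,x=(.55,.72),y=(-.36,-.08))
goto(.4322,-.0147,.16,-27.4)
E
```

```text
[312.  65.] 358 z 0.075 [ 653.1 -102.3] [7.  7.2] 38.5
[314. 119.] 627 z 0.0566 [ 648.2 -146.9] [24.4 24.4] 80.7
[313. 187.] 402 z 0.0574 [ 636.5 -209.8] [28.6 11.7] 80.3
[312. 286.] 298 z 0.0735 [ 617.9 -318.2] [6.4 7.2] 51.3
t 12.6 tcp [ 0.6351 -0.212   0.1758] closing -9.32 tilt -1.0 w 0.414 | shift cm [ 16.18 -23.22   1.55] twist 18.08
```

Emit:
step_arm(motion=[[8.5,16.2,-23.2,1.5,18.1],[8.5,16.2,-23.2,1.5,18.1],[8.5,16.2,-23.2,1.5,18.1],[8.5,16.2,-23.2,1.5,18.1],[8.5,16.2,-23.2,1.5,18.1],[8.5,16.2,-23.2,1.5,18.1],[8.5,16.2,-23.2,1.5,18.1],[8.5,16.2,-23.2,1.5,18.1],[8.5,16.2,-23.2,1.5,18.1]])

```text
time: 13.5
tool_pos: [0.4327, -0.015, 0.1597]
tcp_rot: [-2.685, -1.631, 0.001]
wrist_force: [0.1, -0.6, 0.7]
width: 0.995
grip_force: 0.0
```

```bash
python3 - <<'E'
from h import *
im,d,W,K,T=wrist('w7')
comps(W,.01,.05,x=(.35,.58),y=(-.13,.1))
comps(W,.036,.05,x=(.35,.58),y=(-.13,.1))
goto(.4322,-.0147,.018,-27.4)
E
```

```text
[361. 108.] 525 z 0.0293 [506.9  32.4] [28.8 12.6] 51.7
[273. 118.] 404 z 0.0194 [428.3  61.4] [31.9  8.6] 33.3
[317. 188.] 1663 z 0.0413 [431.8 -14.7] [48.6 26.3] 63.4
[345. 253.] 1195 z 0.0264 [427.1 -99.2] [35.3 39.8] 40.2
[317. 191.] 1008 z 0.0414 [435.  -16.2] [48.6 19.3] 63.4
t 13.55 tcp [ 0.433  -0.0152  0.16  ] closing -27.46 tilt -1.0 w 0.997 | shift cm [ 1.00e-02 -1.00e-01  1.42e+01] twist -0.06
```

View pics/w7.png

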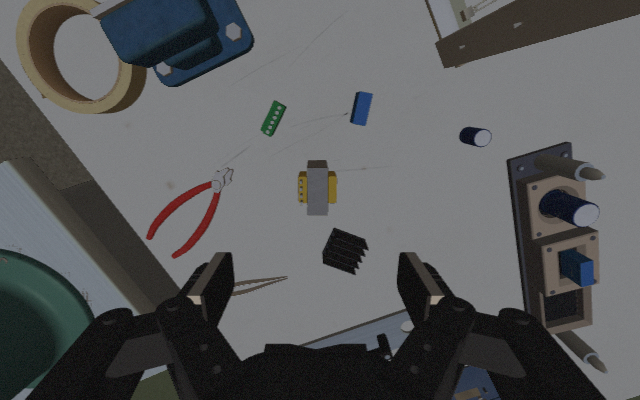

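The transformer's core is centred at (317,188) and aligned with the tool. I grip it now.

Emit:
step_arm(motion=[[8.5,0,0.2,5,-0.9],[8.5,0,0.2,9,-0.9],[8.5,0,0.2,12,-0.9],[8.5,0,0.2,13.5,-0.9],[8.5,0,0.2,14.3,-0.9],[8.5,0,0.2,14.3,-0.9],[8.5,0,0.2,14.3,-0.9],[3,0,0.2,14.3,-0.9],[3,0,0.2,14.3,-0.9],[3,0,0.2,14.3,-0.9],[3,0,0.2,14.3,-0.9],[3,0,0.2,14.3,-0.9],[3,0,0.2,14.3,-0.9],[3,0,0.2,14.3,-0.9],[3,0,0.2,14.3,-0.9]], force=60)

```text
time: 15.05
tool_pos: [0.435, -0.0155, 0.0183]
tcp_rot: [2.671, 1.652, 0.002]
wrist_force: [-0.4, 0.1, 6.1]
width: 0.428
grip_force: 61.0
```

```bash
python3 - <<'E'
from h import *
c=np.array([.6354,-.2106])-.066*np.array([.1616,.9869]);print(c)
goto(c[0],c[1],.18,-9.3)
E
```

```text
[ 0.6247344 -0.2757354]
t 15.05 tcp [ 0.435  -0.0155  0.0183] closing -26.51 tilt -1.0 w 0.428 | shift cm [-14.81  28.62 -16.13] twist -17.21
```

Emit:
step_arm(motion=[[3,0,0,-2,0],[3,0,0,-6,0],[3,0,0,-11,0],[3,0,0,-16.1,0],[3,-14.8,28.6,-16.1,-17.2],[3,-14.8,28.6,-16.1,-17.2],[3,-14.8,28.6,-16.1,-17.2],[3,-14.8,28.6,-16.1,-17.2],[3,-14.8,28.6,-16.1,-17.2],[3,-14.8,28.6,-16.1,-17.2],[3,-14.8,28.6,-16.1,-17.2],[3,-14.8,28.6,-16.1,-17.2],[3,-14.8,28.6,-16.1,-17.2],[3,-14.8,28.6,-16.1,-17.2]])

```text
time: 16.45
tool_pos: [0.6228, -0.2744, 0.1773]
tcp_rot: [-2.392, -2.033, 0.001]
wrist_force: [-0.6, 0.3, -1.5]
width: 0.427
grip_force: 61.0
```

```bash
python3 - <<'E'
from h import *
im,d,W,K,T=wrist('w8')
comps(W,.15,.23,x=(.55,.72),y=(-.33,-.23))
comps(W,.192,.206,x=(.55,.72),y=(-.33,-.23))
comps(W,.045,.09,x=(.55,.72),y=(-.36,-.08))
goto(.6247,-.2757,.0335,-9.3)
E
```

```text
[316. 269.] 11294 z 0.2279 [ 625.6 -265.1] [  8.6 100.8] 80.7
[315. 269.] 5707 z 0.2028 [ 626.9 -273.2] [51.3 49.3] 28.0
[320.  41.] 833 z 0.0567 [ 647.7 -147. ] [24.5 24. ] 81.0
[318. 121.] 460 z 0.0575 [ 635.9 -210.4] [27.8 11.8] 80.7
t 16.5 tcp [ 0.6229 -0.2742  0.1777] closing -9.26 tilt -1.0 w 0.426 | shift cm [-0.13  0.22 14.42] twist 0.04
```

View pics/w8.png

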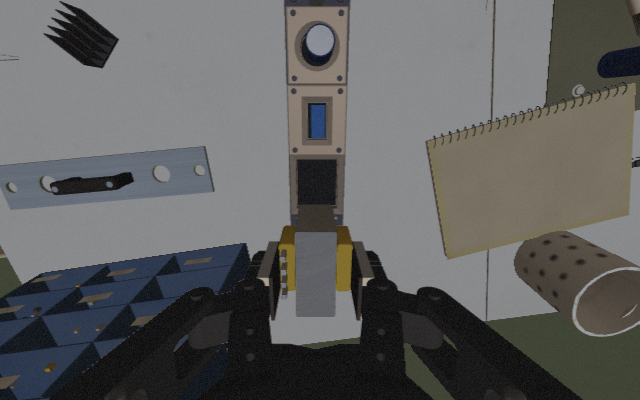

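```bash
python3 - <<'E'
from h import *
f=np.load('w8.npz');a=onz(316,233,.2004,f['K'],f['T']);b=onz(315.5,316,.2004,f['K'],f['T']);print(a,b,(a+b)/2,np.linalg.norm(a-b))
E
```

```text
[ 0.62774323 -0.25158971  0.2004    ] [ 0.62008023 -0.29721194  0.2004    ] [ 0.62391173 -0.27440083  0.2004    ] 0.046261311360623524
```

Emit:
step_arm(motion=[[3,-0.1,0.1,5,0],[3,-0.1,0.1,9,0],[3,-0.1,0.1,11,0],[3,-0.1,0.1,12,0],[3,-0.1,0.1,12.6,0],[3,-0.1,0.1,13.2,0],[3,-0.1,0.1,13.8,0],[3,-0.1,0.1,14.3,0],[3,-0.1,0.1,14.3,0],[3,-0.1,0.1,14.3,0]])

```text
time: 17.5
tool_pos: [0.6249, -0.2769, 0.0356]
tcp_rot: [2.394, 2.033, 0.0]
wrist_force: [0.7, 0.1, -1.2]
width: 0.43
grip_force: 60.9
```

Emit:
step_arm(motion=[[3,0,0,0.1,0],[3,0,0,0.15,0],[3,0,0,0.15,0],[6.5,0,0,0.1,0],[6.5,0,0,0,0],[6.5,0,0,0,0],[6.5,0,0,-3,0],[6.5,0,0,-8,0],[6.5,0,0,-13,0],[6.5,0,0,-15,0],[6.5,0,0,-15,0],[6.5,0,0,-15,0]])

```text
time: 18.7
tool_pos: [0.6249, -0.2768, 0.1858]
tcp_rot: [2.394, 2.033, 0.001]
wrist_force: [-0.3, -0.3, -0.2]
width: 0.764
grip_force: 0.0
```

```bash
python3 - <<'E'
from h import *
im,d,W,K,T=wrist('w9')
comps(W,.045,.09,x=(.55,.72),y=(-.36,-.08))
comps(W,.025,.05,x=(.27,.5),y=(-.30,-.17))
goto(.387,-.2359,.20,-94.1)
E
```

```text
[316.  40.] 792 z 0.0568 [ 647.8 -146.7] [25.  23.9] 82.4
[315. 118.] 457 z 0.0575 [ 636.  -210.5] [28.5 12.1] 80.6
[315. 187.] 1394 z 0.0563 [ 622.2 -276.7] [47.9 26.8] 81.3
[314. 228.] 269 z 0.0742 [ 617.4 -318.2] [7.8 6.3] 9.9
[ 89. 181.] 958 z 0.0373 [ 386.4 -236.4] [14.3 70.4] 86.2
t 18.75 tcp [ 0.6239 -0.2763  0.184 ] closing -9.32 tilt -1.0 w 0.761 | shift cm [  0.15 -24.04  -1.55] twist 84.78
```

View pics/w9.png

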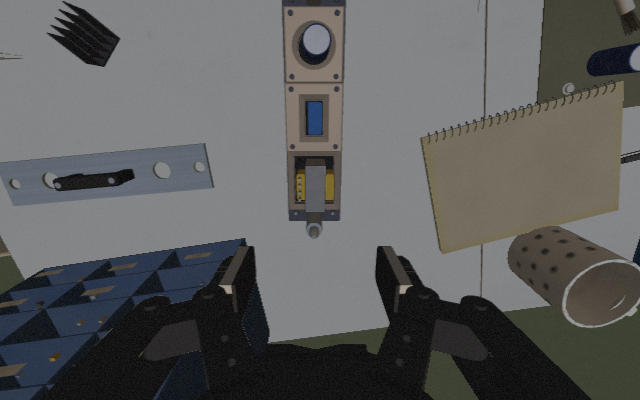

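All three parts sit in their nests: tops read 56–57 mm, matching the bench readings plus the floor heights. Now the plate.

Emit:
step_arm(motion=[[4.5,3,-2,-3,0],[4.5,6,-6,-6,8],[4.5,6,-10,-6,16],[4.5,6,-15,-6,24],[4.5,5,-20,-6,32],[4.5,0.2,-24,-1.6,84.8],[4.5,0.2,-24,-1.6,84.8],[4.5,0.2,-24,-1.6,84.8],[4.5,0.2,-24,-1.6,84.8],[4.5,0.2,-24,-1.6,84.8],[4.5,0.2,-24,-1.6,84.8],[4.5,0.2,-24,-1.6,84.8],[4.5,0.2,-24,-1.6,84.8],[4.5,0.2,-24,-1.6,84.8],[4.5,0.2,-24,-1.6,84.8],[4.5,0.2,-24,-1.6,84.8]])

```text
time: 20.35
tool_pos: [0.3882, -0.2358, 0.2012]
tcp_rot: [-3.14, 0.111, 0.0]
wrist_force: [0.3, -0.2, 0.3]
width: 0.53
grip_force: 0.0
```

```bash
python3 - <<'E'
from h import *
im,d,W,K,T=wrist('w10')
comps(W,.025,.05,x=(.27,.5),y=(-.30,-.17))
goto(.387,-.2362,.011,-94)
E
```

```text
[315. 181.] 729 z 0.0373 [ 386.2 -236.5] [13.1 68. ] 86.3
t 20.4 tcp [ 0.3883 -0.2359  0.2013] closing -94.07 tilt -1.0 w 0.526 | shift cm [-0.12  0.04 19.03] twist -0.07
```

View pics/w10.png

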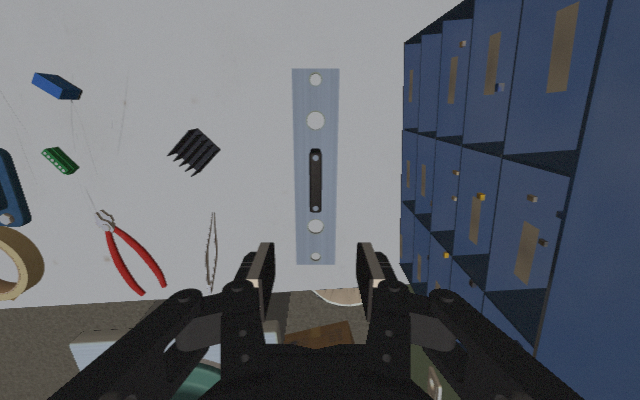

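The plate is squarely under the tool, with end holes at (315,79) and (315,256) and bar centre at (315,181). I grip the bar.

Emit:
step_arm(motion=[[4.5,-0.2,0,5,0],[4.5,-0.2,0,10,0],[4.5,-0.2,0,14,0],[4.5,-0.2,0,17,0],[4.5,-0.2,0,18.2,0],[4.5,-0.2,0,18.8,0],[4.5,-0.2,0,18.8,0],[4.5,-0.2,0,18.8,0],[1,-0.2,0,18.8,0],[1,-0.2,0,18.8,0],[1,-0.2,0,18.8,0],[1,-0.2,0,18.8,0],[1,-0.2,0,18.8,0],[1,-0.2,0,18.8,0],[1,-0.2,0,18.8,0],[1,-0.2,0,18.8,0]], force=90)

```text
time: 22.0
tool_pos: [0.3873, -0.2365, 0.0148]
tcp_rot: [3.138, -0.113, 0.003]
wrist_force: [-1.2, 1.3, 6.0]
width: 0.142
grip_force: 88.0
```

```bash
python3 - <<'E'
from h import *
im,d,W,K,T=wrist('w11');goto(.45,-.2,.2,-94)
E
```

```text
t 22.05 tcp [ 0.3873 -0.2365  0.0148] closing -94.11 tilt -1.0 w 0.142 | shift cm [  6.03  -4.06 -18.51] twist -0.11
```

View pics/w11.png

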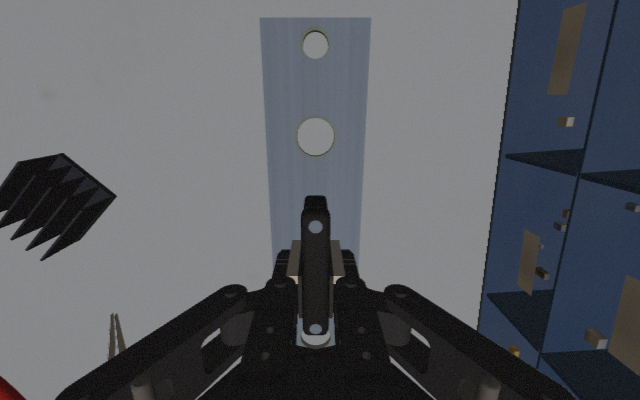

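Emit:
step_arm(motion=[[1,0,0,-1,0],[1,0,0,-4,0],[1,0,0,-8,0],[1,0,0,-12,0],[1,0,0,-16,0],[1,3,-3,-16,0],[1,6,-6,-16,0],[1,9,-9,-16,-8],[1,12.5,-11.6,-16,-16],[1,12.5,-11.6,-16,-24],[1,12.5,-11.6,-16,-32],[1,12.5,-11.6,-16,-40],[1,12.5,-11.6,-16,-48],[1,12.5,-11.6,-16,-56],[1,12.5,-11.6,-16,-64],[1,12.5,-11.6,-16,-72],[1,12.5,-11.6,-16,-80],[1,12.5,-11.6,-16,-84.8],[1,12.5,-11.6,-16,-84.8]])

```text
time: 23.95
tool_pos: [0.5187, -0.1289, 0.1735]
tcp_rot: [-2.394, -2.034, 0.0]
wrist_force: [0.5, 0.5, -1.9]
width: 0.141
grip_force: 88.3
```

```bash
python3 - <<'E'
from h import *
f=np.load('w11.npz');K=f['K'];T=f['T'];g=np.load('w10.npz')
M=R.from_rotvec([3.138,-.113,.003]).as_matrix();p=np.array([.3873,-.2365,.0148])
h=onz(315.3,43.5,.005,K,T);print('hole in tool',M.T@(h-p))
for v in(79,256):print(onz(315.5,v,.005,g['K'],g['T']))
goto(.6354,-.2106,.165,-9.3)
E
```

```text
hole in tool [0.10835386 0.00076097 0.01001414]
[ 0.49523455 -0.24453589  0.005     ]
[ 0.27713765 -0.22918484  0.005     ]
t 23.95 tcp [ 0.5187 -0.1289  0.1735] closing -9.31 tilt -1.0 w 0.141 | shift cm [-6.18 12.83  0.84] twist -0.01
```

Emit:
step_arm(motion=[[1,-2,4,0,0],[1,-4,8,0,0],[1,-6,12,0,0],[1,-6,12.8,0,0],[1,-6,12.8,2,0],[1,-6,12.8,4,0],[1,-6,12.8,5.4,0],[1,-6,12.8,5.4,0],[1,-6,12.8,5.4,0],[1,-6,12.8,5.4,0]])

```text
time: 24.95
tool_pos: [0.6366, -0.2091, 0.1208]
tcp_rot: [2.393, 2.032, 0.002]
wrist_force: [0.3, -0.4, -1.9]
width: 0.139
grip_force: 88.6
```

```bash
python3 - <<'E'
from h import *
goto(.635,-.2092,.12,-9.3)
im,d,W,K,T=wrist('w12')
cv2.imwrite('pics/w12c.png',cv2.resize(im[0:240,200:430,::-1],None,fx=2.5,fy=2.5,interpolation=cv2.INTER_CUBIC))
E
```

```text
t 24.95 tcp [ 0.6366 -0.2091  0.1208] closing -9.33 tilt -1.0 w 0.139 | shift cm [-0.03 -0.16  0.08] twist -0.03
```

View pics/w12c.png

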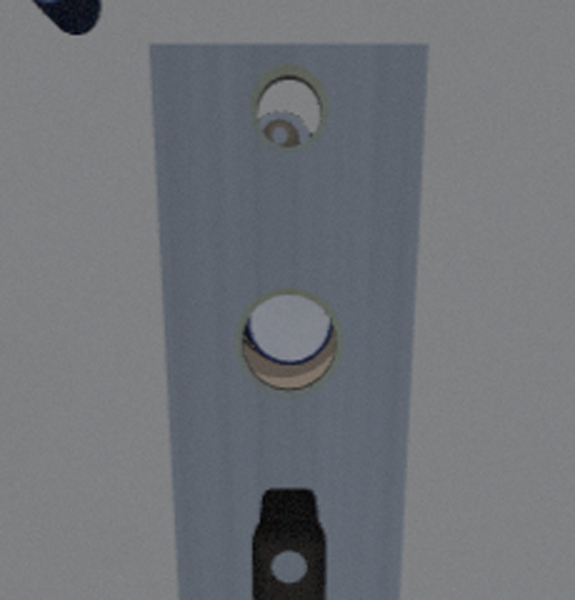

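```bash
python3 - <<'E'
from h import *
f=np.load('w12.npz');K=f['K'];T=f['T'];C=bot.calibration('wrist')['T_tool_cam'];M=(T@np.linalg.inv(C));
h=onz(315.6,44.8,M[2,3]-.0098,K,T);dw=onz(312.4,53.2,.075,K,T)
print(h,dw,'dowel-hole in tool mm',(M[:3,:3].T@(dw-h)*1000).round(1))
st=bot.read_state();print(st['tool_pos'],M[:3,3])
E
```

```text
[ 0.65477161 -0.1043202   0.1109929 ] [ 0.65332863 -0.10213674  0.075     ] dowel-hole in tool mm [ 1.9 -1.9 36. ]
[ 0.63679154 -0.2091831   0.12101852] [ 0.63659987 -0.20914413  0.1207929 ]
```

Emit:
step_arm(motion=[[1,0.1,-0.17,0,0],[1,0.1,-0.17,0.8,0],[1,0.1,-0.17,1.5,0],[1,0.1,-0.17,2.2,0],[1,0.1,-0.17,2.2,0],[1,0.1,-0.17,2.2,0],[1,0.1,-0.17,2.2,0]])

```text
time: 25.7
tool_pos: [0.6345, -0.2078, 0.0974]
tcp_rot: [2.394, 2.034, 0.0]
wrist_force: [-0.7, -0.4, -2.6]
width: 0.141
grip_force: 88.7
```

```bash
python3 - <<'E'
from h import *
goto(.635,-.2092,.095,-9.3)
im,d,W,K,T=wrist('w13')
cv2.imwrite('pics/w13c.png',cv2.resize(im[0:80,265:365,::-1],None,fx=6,fy=6,interpolation=cv2.INTER_CUBIC))
E
```

```text
t 25.7 tcp [ 0.6345 -0.2078  0.0974] closing -9.32 tilt -1.0 w 0.141 | shift cm [-0.13  0.07  0.24] twist -0.02
```

View pics/w13c.png

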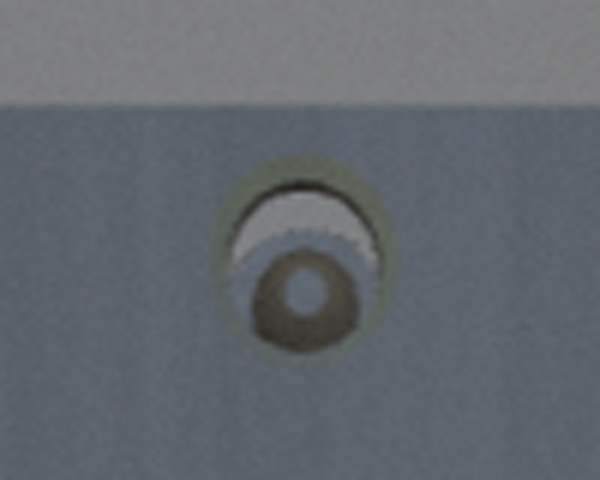

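```bash
python3 - <<'E'
from h import *
f=np.load('w13.npz');K=f['K'];T=f['T'];C=bot.calibration('wrist')['T_tool_cam'];M=(T@np.linalg.inv(C));
for u,v in((316,43.3),(316,44.3)):
  h=onz(u,v,M[2,3]-.0098,K,T);dw=onz(316,48.7,.075,K,T)
  print('dowel-hole in tool mm',(M[:3,:3].T@(dw-h)*1000).round(1), 'hole tool',(M[:3,:3].T@(h-M[:3,3])*1000).round(1))
E
```

```text
dowel-hole in tool mm [-0.2  0.  12.6] hole tool [107.    1.1   9.8]
dowel-hole in tool mm [ 0.2  0.  12.6] hole tool [106.6   1.1   9.8]
```

Dowel tip and hole agree to about 0.2 mm at (316,48). I lower slowly and watch the force.

Emit:
step_arm(motion=[[1,0,0,0.4,0],[1,0,0,0.8,0],[1,0,0,1.1,0],[1,0,0,1.3,0],[1,0,0,1.5,0],[1,0,0,1.5,0]])

```text
time: 26.35
tool_pos: [0.634, -0.2076, 0.0818]
tcp_rot: [-2.394, -2.033, 0.001]
wrist_force: [-0.1, -0.8, -1.9]
width: 0.144
grip_force: 88.7
```

Emit:
step_arm(motion=[[1,0,0,0.3,0],[1,0,0,0.5,0],[1,0,0,0.7,0],[1,0,0,0.85,0],[1,0,0,0.95,0],[1,0,0,0.95,0]])

```text
time: 26.95
tool_pos: [0.6344, -0.2077, 0.0729]
tcp_rot: [2.394, 2.034, 0.0]
wrist_force: [-0.1, -0.3, -1.2]
width: 0.141
grip_force: 88.8
```

Emit:
step_arm(motion=[[1,0,0,0.1,0],[1,0,0,0.2,0],[1,0,0,0.2,0]])

```text
time: 27.25
tool_pos: [0.6345, -0.2077, 0.0728]
tcp_rot: [2.394, 2.034, 0.0]
wrist_force: [-4.4, 2.1, 8.0]
width: 0.142
grip_force: 90.1
```

Contact at the expected height. I release and lift straight up.

Emit:
step_arm(motion=[[1,0,0,0,0],[1.8,0,0,0,0],[4,0,0,-0.1,0],[4,0,0,-0.2,0],[4,0,0,-0.3,0],[4,0,0,-0.3,0],[4,0,0,-2,0],[4,0,0,-5,0],[4,0,0,-10,0],[4,0,0,-15,0],[4,0,0,-15,0],[4,0,0,-15,0]], force=30)

```text
time: 28.45
tool_pos: [0.636, -0.2083, 0.2252]
tcp_rot: [2.39, 2.03, 0.005]
wrist_force: [-0.8, -0.2, -1.1]
width: 0.469
grip_force: 0.0
```

```bash
python3 - <<'E'
from h import *
im,d,W,K,T=wrist('w14')
comps(W,.054,.12,x=(.55,.72),y=(-.36,-.07))
m=(W[:,:,2]>.055)&(W[:,:,2]<.070)&(W[:,:,0]>.55)&(W[:,:,0]<.7)&(W[:,:,1]<-.07)&(W[:,:,1]>-.345)
P=W[m];A=np.c_[P[:,:2]-P[:,:2].mean(0),np.ones(len(P))];print('plane',np.linalg.lstsq(A,P[:,2],rcond=None)[0])
E
```

```text
[313. 166.] 10233 z 0.0939 [ 635.3 -210.4] [69.4 13.8] 81.0
plane [-0.00017459 -0.00017038  0.06298681]
```

View pics/w14.png

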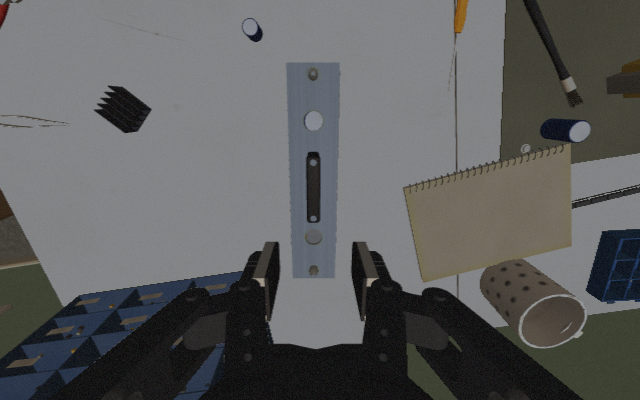

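The plate lies flat with its top at 63 mm (58 + 5), and both dowels show through the end holes at (313,74) and (313,270). I hand the job in.

```bash
python3 -c "
from workcell import bot
print(bot.finish_job())"
```

```text
the job is handed in; nothing more can be done
None
```

The job is handed in, finished at about 28.5 s of the 99 s allowed: the capacitor, relay and transformer measured fully down in their nests, and the hold-down plate lies flat on the shoulders with both dowels through its end holes; the hand-in returned no verdict.

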